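# Latch the gate of the bottle pen

## Robot

A 7-joint arm with a two-finger parallel gripper is mounted at the origin on a cart in front of the work surface, level with it; the furniture and walls round the work are solid. World frame = base frame: x ahead of the robot, y to its left, z up, the work surface at z = 0. Lengths are in m, angles in rad, forces in N, time in s.
With the tool pointing down it reaches from about 0.4 to 0.85 m from the base axis. Payload 10.4 kg.
Tool frame: the origin (TCP) lies between the finger pads; the fingertips stand 19 mm ahead of it and the grasp point (between the pads) is the TCP (manip.tip_reach is the z of the fingertips in the tool frame, in m); z points along the fingers, y is the direction in which the jaws open and shut (so a half turn about z gives the same grasp; the last joint's range is limited). The gripper opens to 85 mm and grips with 20 to 120 N. Pads are 22 mm wide; open, the fingers measure 114 mm over their backs; the gripper's body (76 mm by 85 mm) begins 54 mm behind the grasp point. The pads swing forward as they close: fully open they stand 13 mm farther back than shut.
Start: joints at [1.226, 0.332, -0.065, 1.46, 0.022, 1.35, -0.088], TCP at [0.198, -0.593, 0.25] pointing down, gripper open.
Joint ranges: [-2.6, 2.6], [-0.5, 2.12], [-1.47, 1.34], [0.16, 2.42], [-1.27, 4.41], [0.06, 2.06], [-2.6, 2.6]. Speed limits (rad/s): [2.22, 2.22, 2.79, 2.79, 3.14, 3.14, 3.14].

## Interface

Orientations are given as a unit quaternion [x, y, z, w].
In Python, from workcell import sensors, cams, manip gives the robot as it stands.
- The arm moves only by the shell command python3 -m jog 'ROWS' [FORCE]. ROWS is JSON, a list of rows, each a list of 3 entries, a list of its own where there are three numbers: the shift along the world's x, y, z in m, then the turn, a rotation vector about the world's x, y, z in rad, then the opening in per cent of the stroke, from 0 (shut) to 100 (fully open). In form: [[[dx, dy, dz], [wx, wy, wz], grip], ...]. A call has 1 to 5 rows; each row shifts and turns the pose as measured when the row begins; what a row does not reach is not made up. A row lasts 1/8 s, in which the tool goes at most 62.5 mm and 10.7 degrees, less where a joint would pass 70% of its speed; a pose out of reach is approached as far as the arm can. A call with a gripper value outside its range is refused whole. The fingers move at their own pace and stop on an object; FORCE is the grip in N (left out, the last holds). Time passes only in rows, so rows that do not move let the fingers close. It gives the time, the measured TCP pose, the force and the opening at its end, in the units of the state.
- sensors.get_obs(): the state, without advancing time (a new reading comes with each control period).
- cams.camera(name): name is "scene" or "side" or "wrist"; returns (picture, depth): 420x560x3 uint8, red, green, blue; 420x560 float32, m along the optical axis (not along the pixel's ray), 0 where there is no reading.
- cams.camera_model(name): a dict with "intrinsics" (3x3 intrinsics, pixels), "view" (4x4, takes a point from world to camera coordinates). Camera axes: x right, y down, z forward; pixel columns grow to the right and rows downward; lengths in m; the calibration is good to about 2 mm. A picture is of the moment at which its call begins: read the wrist's pose just before it. camera_model takes no time and is no camera call; for the wrist camera it gives the pose at the moment of the call.
- manip.hand_in(): hands the job in, once; it reports no verdict.
The state is a dict: "clock": time; "joint_pos": joint angles; "joint_velocities": joint speeds; "tau": joint torques, N m; "position": TCP position; "ee_rot": TCP orientation; "ft_force": force on the tool from outside, world axes, zero at the start; "torque": the same for the moment, N m; "grip_width": opening from 0.0 (shut) to 1.0 (fully open).
Only numpy, scipy, OpenCV 4.12 (cv2) and the standard library are available. Lean on these libraries where they do the work, as an engineer would, in place of code of your own. Each camera call takes 0.05 s, during which the arm holds its last target.

## Task

Two low steel bench pens stand with their gates open: one holds a capped reagent bottle, the other an open glass beaker. On the pen with the bottle, take the white ball on the gate's latch bar, lift the bar so that it passes over its catch, swing the gate shut, and let the bar drop down into the catch. Leave the beaker's pen and its gate as they are.

Things in the scene. Friction and masses are not known exactly. Their poses are not given: they have to be found in the camera images.
- bottle_pen: Low steel pen fixed to the worktop, 150 deep (x) x 168 wide (y) x 106 mm high, with a capped bottle (60 mm across, 121 tall) standing near its middle; an equal pen holds a beaker. Origin: centre of underside, z up; the gate closes its front, at -x. The gate's vertical hinge is at (-68, 77) mm in this frame, the +y end of the front; it swings outward, to -x.
- bottle_pen_catch (a point): Catch on the front post at the gate's free end: this point is on the ledge's top, 86 mm up, mid-slot. 14 mm outward (pen -x) stands a lip, 4 mm thick, 22 wide, its top 104 mm up. Gate shut, the lowered bar lies between post and lip, underside 88 mm up, 18 mm of play to the lip; a bar not lifted strikes the lip's outside.
- bottle_pen_gate (a joint): Hinge of the bottle pen's gate, rad: 0 shut (firm stop), growing to 1.3 as its free edge swings outward; starts at 0.7 to 1.1. Light friction holds it where it is left (under 1 N at the ball). Gate 144 mm wide, 96 mm high.
- bottle_pen_bar (a joint): Pivot of the latch bar on the gate's outer face, rad: 0 level (on its stop) to 0.6 as the free end rises; falls by its own weight, about 0.15 kg. Bar 160 long, 14 high, 8 mm thick. Gate shut, the pivot is at (-81, 52, 95) mm in the pen frame and the free end points to pen -y. It clears the lip above 0.14 rad; 0.2 to 0.3 is comfortable.
- bottle_pen_ball (a point): Centre of the white ball, 26 mm across, on a stem on the latch bar: grip here from above, in any direction; the bar's top is 33 mm lower. Gate shut, bar down: (-81, -53, 135) mm in the pen frame. It turns with the gate about the hinge, and about the bar's pivot (105 mm along the bar, 40 above it): rising 25 mm it comes 13 mm nearer the pivot.
- beaker_pen_ball (a point): Centre of the like ball on the other pen, the one with the beaker, whose gate also stands open: to be left alone.

How it is judged:
At the end, for the whole second after the job is handed in: The bottle pen's gate is shut (within 0.13 rad, the play behind the catch) and at rest, and its latch bar has dropped into the catch (within 0.05 rad of level) (value of joint bottle_pen_gate below 0.13 rad and value of joint bottle_pen_bar below 0.05 rad and velocity of joint bottle_pen_gate between -0.05 and 0.05 rad/s); the robot touches nothing.
It fails at once if the ball, bar or gate of the beaker's pen is moved by more than 25 mm (distance of beaker_pen_ball from where it was at the start of the episode above 0.025 m).
It also fails if it takes over 38 s, if anything falls off the work surface, if the arm or the gripper's body presses on something with over 40 N, if the wrist force passes 120 N, or if a joint passes its speed limit or range.

## Working session

There is one attempt and no reset: what is moved stays moved. The work goes in short steps, Python scripts to look and compute and a shell command to move; the robot and the scene stay as the last step left them, time stands still between calls to the robot, and variables do not carry over. Pictures are saved under pics/ and viewed, and the job is handed in when it is done.

```bash
mkdir -p pics; ls
python3 - <<'E'
from workcell import sensors,cams,manip
import cv2,numpy as np
o=sensors.get_obs();print({k:np.round(v,3).tolist() for k,v in o.items()}, manip.tip_reach)
for n in("scene","side"):
    p,d=cams.camera(n);cv2.imwrite(f"pics/{n}0.png",p[:,:,::-1]);np.savez(f"{n}0.npz",p=p,d=d)
    m=cams.camera_model(n);print(n,np.round(m["intrinsics"],1).tolist(),np.round(m["view"],3).tolist())
E
```

```text
pics
{'clock': 0.0, 'joint_pos': [1.226, 0.333, -0.065, 1.461, 0.022, 1.35, -0.089], 'joint_velocities': [-0.002, -0.001, 0.0, 0.0, -0.001, 0.0, -0.0], 'tau': [-0.001, -62.545, 0.048, -39.16, 0.016, 0.01, 0.0], 'position': [0.198, -0.593, 0.25], 'ee_rot': [0.987, 0.16, -0.0, -0.001], 'ft_force': [-0.902, -1.057, 0.073], 'torque': [0.027, 0.038, -0.013], 'grip_width': 0.998} 0.019
scene [[417.2, 0.0, 280.6], [0.0, 417.2, 207.7], [0.0, 0.0, 1.0]] [[-0.586, -0.81, -0.016, 0.325], [-0.352, 0.272, -0.896, 0.322], [0.73, -0.52, -0.445, 0.485], [0.0, 0.0, 0.0, 1.0]]
side [[530.5, 0.0, 280.3], [0.0, 530.5, 211.8], [0.0, 0.0, 1.0]] [[-0.896, -0.444, -0.014, 0.496], [-0.205, 0.441, -0.874, 0.228], [0.394, -0.78, -0.486, 1.279], [0.0, 0.0, 0.0, 1.0]]
```

View pics/scene0.png

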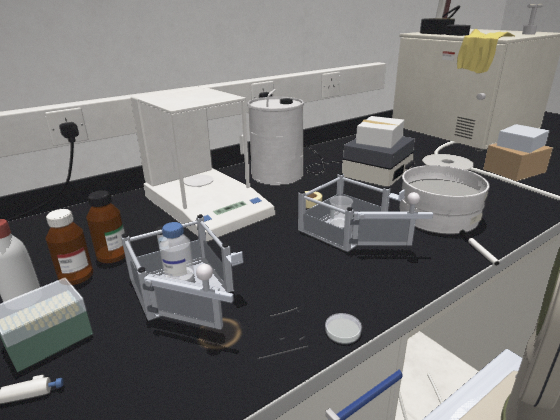

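View pics/side0.png

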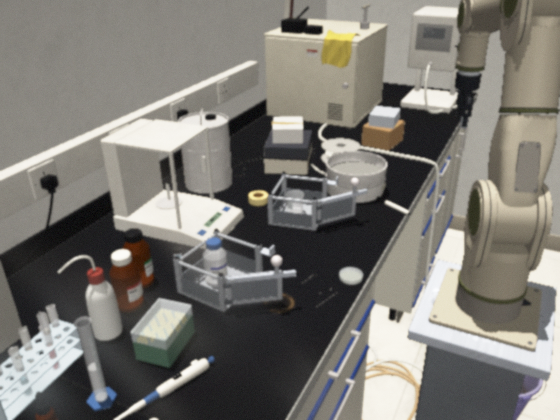

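The bottle's pen is near scene (180,270), with its ball at (205,271); in the side view that ball is at (277,260). The beaker's pen has its ball at scene (414,199). Next I measure the ball, the posts and the hinge.

```bash
cat > h.py <<'E'
import numpy as np,cv2
from workcell import sensors,cams,manip
def P(name,u,v,d):
    m=cams.camera_model(name);K=m["intrinsics"];V=np.array(m["view"])
    c=np.array([(u-K[0][2])/K[0][0]*d,(v-K[1][2])/K[1][1]*d,d])
    return V[:3,:3].T@(c-V[:3,3])
def cloud(name,d):
    m=cams.camera_model(name);K=np.array(m["intrinsics"]);V=np.array(m["view"])
    v,u=np.mgrid[:d.shape[0],:d.shape[1]]
    c=np.stack([(u-K[0,2])/K[0,0]*d,(v-K[1,2])/K[1,1]*d,d],-1)
    return (c-V[:3,3])@V[:3,:3]
def ray(name,u,v):
    m=cams.camera_model(name);V=np.array(m["view"]);a=-V[:3,:3].T@V[:3,3]
    b=P(name,u,v,1.0)-a;return a,b/np.linalg.norm(b)
def tri(r1,r2):
    A=0;B=0
    for a,b in(r1,r2):
        M=np.eye(3)-np.outer(b,b);A=A+M;B=B+M@a
    x=np.linalg.solve(A,B);return x,[np.linalg.norm((np.eye(3)-np.outer(b,b))@(x-a)) for a,b in(r1,r2)]
E
python3 - <<'E'
from h import *
for n,(x0,x1,y0,y1) in dict(scene=(115,255,210,335),side=(165,305,225,320)).items():
    z=np.load(n+"0.npz");c=z["p"][y0:y1,x0:x1,::-1]
    cv2.imwrite(f"pics/{n}_crop.png",cv2.resize(c,None,fx=5,fy=5,interpolation=cv2.INTER_CUBIC)[:600,:800])
    C=cloud(n,z["d"])
    for u,v in dict(scene=[(205,271),(414,199),(350,360)],side=[(277,260),(355,182)])[n]:
        print(n,u,v,np.round(C[v-1:v+2,u-1:u+2].reshape(-1,3).mean(0),3))
    # points around
    cc=C.reshape(-1,3)
    # top-down map of points z in .085-.115
    w=C[y0:y1,x0:x1].reshape(-1,3)
    s=w[(w[:,2]>.08)&(w[:,2]<.112)]
    print(len(s),s.min(0),s.max(0))
E
```

```text
scene 205 271 [0.446 0.217 0.142]
scene 414 199 [ 0.423 -0.248  0.138]
scene 350 360 [ 0.291  0.051 -0.016]
2601 [0.41761359 0.10765554 0.08000865] [0.82390639 0.28724393 0.11184702]
side 277 260 [0.45  0.222 0.141]
side 355 182 [ 0.427 -0.245  0.138]
1541 [0.41799933 0.10420737 0.08001642] [0.71056689 0.43935066 0.11187257]
```

View pics/scene_crop.png

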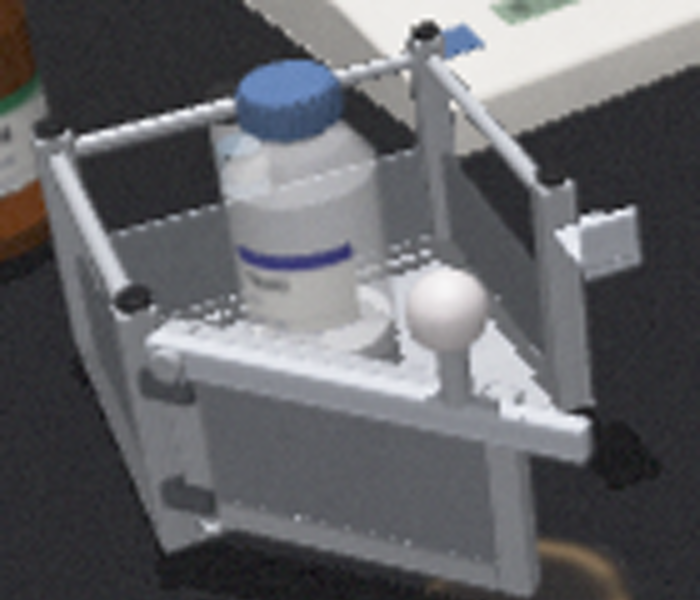

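Run:
```python
from h import *
im=np.full((600,800,3),255,np.uint8)
for n,col in(("scene",(0,0,255)),("side",(255,0,0))):
    z=np.load(n+"0.npz");C=cloud(n,z["d"]).reshape(-1,3)
    s=C[(C[:,2]>.08)&(C[:,2]<.165)]
    for x,y,h in s:
        # up = +x, left=+y ; 2mm/… 2.2px per mm
        u=int(400-(y-.2)*2200);v=int(300-(x-.5)*2200)
        c=col if h<.112 else (0,180,0)
        if 1<u<798 and 1<v<598: im[v-1:v+1,u-1:u+1]=c
for k in range(-3,4):
    cv2.putText(im,f"y{.2-k*.05:.2f}",(400+k*110,12),0,.4,0); cv2.putText(im,f"x{.5-k*.05:.2f}",(0,300+k*110),0,.4,0)
cv2.imwrite("pics/map.png",im)
```

```text
(no output)
```

View pics/map.png

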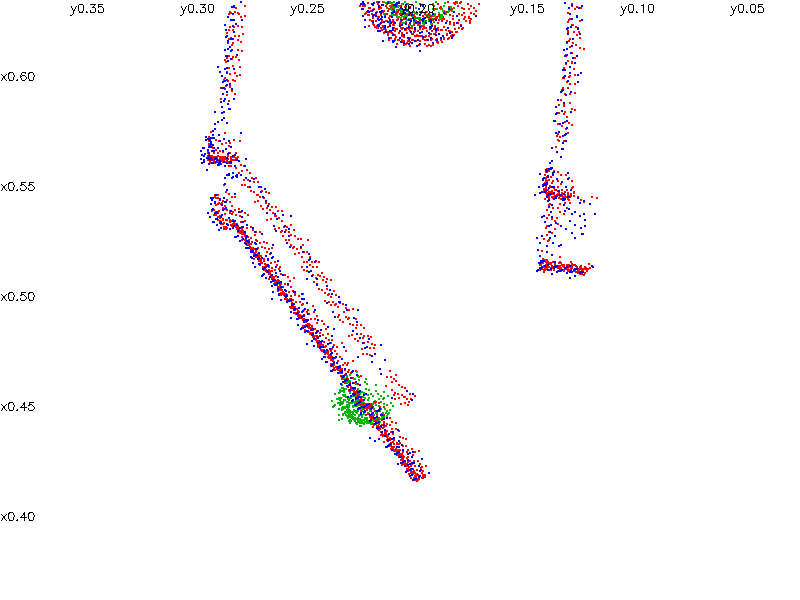

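Run:
```python
from h import *
from scipy.optimize import least_squares
allp=[]
for n in("scene","side"):
    z=np.load(n+"0.npz");C=cloud(n,z["d"]).reshape(-1,3)
    allp.append(C)
    s=C[(np.linalg.norm(C-[.452,.222,.14],axis=1)<.025)&(C[:,2]>.122)]
    r=least_squares(lambda p:np.linalg.norm(s-p,axis=1)-.013,[.452,.222,.135],loss="soft_l1",f_scale=.002)
    print(n,"ball",len(s),r.x.round(4))
A=np.vstack(allp)
def box(x0,x1,y0,y1,z0,z1): 
    m=(A[:,0]>x0)&(A[:,0]<x1)&(A[:,1]>y0)&(A[:,1]<y1)&(A[:,2]>z0)&(A[:,2]<z1);return A[m]
for nm,b in dict(hpost=(.556,.569,.27,.31,.05,.1),lpost=(.541,.551,.11,.16,.05,.08),lip=(.505,.52,.11,.16,.08,.11),lr=(.59,.68,.27,.3,.085,.112),rr=(.57,.68,.11,.15,.085,.112),bar=(.425,.53,.195,.29,.08,.1)).items():
    s=box(*b); print(nm,len(s),"med",np.median(s,0).round(4),"lo",np.percentile(s,3,0).round(3),"hi",np.percentile(s,97,0).round(3))
    l=cv2.fitLine(s[:,:2].astype(np.float32),cv2.DIST_HUBER,0,.001,.001).ravel();print("   line",l.round(4))
# triangulate ball
for n in("scene","side"):
    pass
b=(205,270);c=(277,260);print(tri(ray("scene",204.5,271),ray("side",277,260.5)))
```

```text
scene ball 225 [0.4566 0.2146 0.1343]
side ball 99 [0.4559 0.215  0.1341]
hpost 287 med [0.563  0.2825 0.076 ] lo [0.557 0.273 0.052] hi [0.568 0.289 0.099]
   line [0.4007 0.9162 0.5626 0.2815]
lpost 110 med [0.5475 0.1302 0.0627] lo [0.545 0.122 0.051] hi [0.551 0.135 0.077]
   line [0.15   0.9887 0.5476 0.1297]
lip 188 med [0.5144 0.1265 0.0931] lo [0.512 0.114 0.083] hi [0.518 0.136 0.104]
   line [0.1117 0.9937 0.5145 0.126 ]
lr 199 med [0.6284 0.2752 0.0942] lo [0.593 0.27  0.089] hi [0.675 0.28  0.096]
   line [ 0.9962 -0.0866  0.6345  0.2749]
rr 238 med [0.6236 0.1211 0.0938] lo [0.575 0.114 0.089] hi [0.677 0.128 0.096]
   line [ 0.9947 -0.1029  0.6248  0.121 ]
bar 844 med [0.4827 0.2317 0.0951] lo [0.429 0.199 0.088] hi [0.527 0.269 0.1  ]
   line [0.8213 0.5705 0.4656 0.226 ]
(array([0.45428602, 0.21489182, 0.13536554]), [np.float64(0.001207505197038695), np.float64(0.0012075051970388316)])
```

Pen origin is about (0.6295, 0.197) with yaw −0.103, so the hinge is at about (0.570, 0.281). The ball is at (0.456, 0.215, 0.134), 131.5 mm from the hinge where 130.6 is expected. The gate angle comes to about 0.85 rad both from the ball and from the bar line. I'll grip with the jaws along the gate normal, which needs a tool turn of about +0.28.

```bash
python3 -m jog '[[[0.04,0.05,0.01],[0,0,0],100],[[0.04,0.05,0],[0,0,0],100],[[0.04,0.05,0],[0,0,0],100],[[0.04,0.05,0],[0,0,0],100],[[0.04,0.05,0],[0,0,0],100]]'
```

```text
clock: 0.72
position: [0.3897, -0.3472, 0.257]
ee_rot: [0.988, 0.155, -0.002, -0.002]
ft_force: [0.9, -0.2, 0.3]
grip_width: 0.998
```

```bash
python3 -m jog '[[[0.015,0.055,0],[0,0,0.06],100],[[0.015,0.055,0],[0,0,0.06],100],[[0.015,0.055,0],[0,0,0.06],100],[[0.015,0.055,0],[0,0,0.06],100],[[0.01,0.055,0],[0,0,0.06],100]]'
```

```text
clock: 1.35
position: [0.4617, -0.062, 0.2558]
ee_rot: [0.952, 0.307, -0.002, -0.002]
ft_force: [-0.0, 0.3, -0.1]
grip_width: 0.999
```

```bash
python3 -m jog '[[[0,0.055,0],[0,0,0],100],[[0,0.055,0],[0,0,0],100],[[0,0.055,0],[0,0,0],100],[[0,0.055,0],[0,0,0],70],[[-0.003,0.05,0],[0,0,0],70]]'
python3 - <<'E'
from h import *
p,d=cams.camera("wrist");o=sensors.get_obs();cv2.imwrite("pics/w1.png",p[:,:,::-1]);C=cloud("wrist",d)
print(o["position"],o["ee_rot"])
s=C.reshape(-1,3);s=s[(np.linalg.norm(s-[.456,.215,.135],axis=1)<.03)&(s[:,2]>.12)];print(len(s),s.min(0),s.max(0),s[s[:,2]>.14].mean(0))
from scipy.optimize import least_squares
print(least_squares(lambda p:np.linalg.norm(s-p,axis=1)-.013,[.456,.215,.135],loss="soft_l1",f_scale=.002).x)
E
```

```text
clock: 1.98
position: [0.4571, 0.2168, 0.2552]
ee_rot: [0.952, 0.307, -0.002, -0.001]
ft_force: [0.7, -0.0, -0.7]
grip_width: 0.702
[0.45491569 0.22374759 0.25554261] [ 0.95069196  0.31011805 -0.00181026 -0.00288243]
996 [0.44160495 0.20984831 0.13052786] [0.46678489 0.23535316 0.14781037] [0.45500225 0.22330779 0.14379885]
[0.45372826 0.22235184 0.13371617]
```

View pics/w1.png

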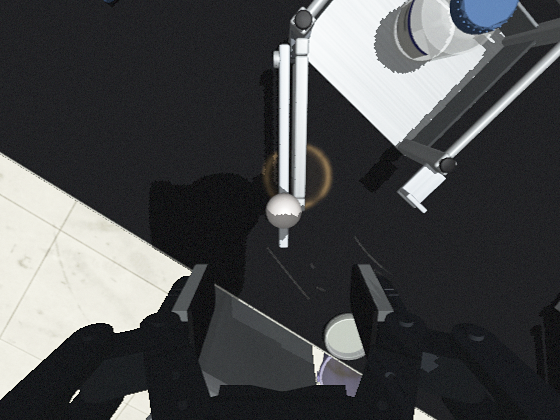

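The wrist view shows the white ball at (283,210), on the bar parallel to the jaw plane. The arm was still settling when I took it, so I repeat the measurement at rest.

Run:
```python
from h import *
from scipy.optimize import least_squares
for i in range(2):
    o=sensors.get_obs();p,d=cams.camera("wrist");C=cloud("wrist",d)
    s=C.reshape(-1,3);s=s[(np.linalg.norm(s-[.456,.215,.135],axis=1)<.025)&(s[:,2]>.122)]
    print(o["position"],least_squares(lambda p:np.linalg.norm(s-p,axis=1)-.013,[.456,.215,.135],loss="soft_l1",f_scale=.002).x)
```

```text
[0.45491569 0.22374759 0.25554261] [0.45629757 0.2121605  0.1333251 ]
[0.45537154 0.22093075 0.25534825] [0.45674482 0.21169302 0.13318748]
```

```bash
python3 -m jog '[[[0.001,-0.008,-0.035],[0,0,0],70],[[0,0,-0.03],[0,0,0],70],[[0,0,-0.02],[0,0,0],70],[[0,0,0],[0,0,0],70]]'
```

```text
clock: 2.62
position: [0.4582, 0.2046, 0.1671]
ee_rot: [0.952, 0.307, -0.003, -0.001]
ft_force: [0.4, -0.3, 0.4]
grip_width: 0.699
```

```bash
python3 -m jog '[[[-0.002,0.008,-0.01],[0,0,0],70],[[0,0,-0.01],[0,0,0],70],[[0,0,0],[0,0,0],70]]'; python3 -c "
from h import *
o=sensors.get_obs();print(o['position'],o['ee_rot']);p,d=cams.camera('wrist');cv2.imwrite('pics/w2.png',p[:,:,::-1])"
```

```text
clock: 3.0
position: [0.4571, 0.2125, 0.1473]
ee_rot: [0.952, 0.306, -0.002, -0.0]
ft_force: [0.4, 0.1, 0.4]
grip_width: 0.703
[0.45708315 0.21247083 0.14733784] [ 9.52012392e-01  3.06050010e-01 -2.37684686e-03 -3.83660983e-04]
```

View pics/w2.png

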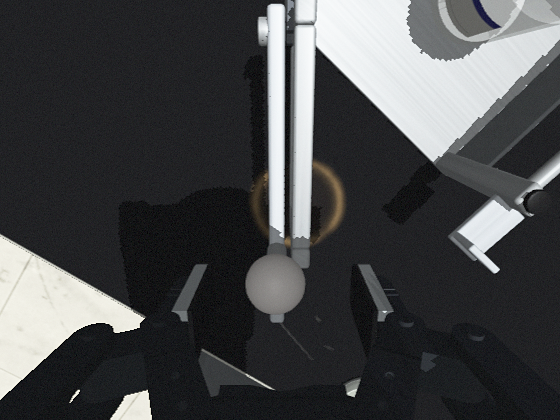

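The ball, at (275,284), sits between the jaws, whose middle is at about (283,290). I go down and close.

```bash
python3 -m jog '[[[0,0,-0.013],[0,0,0],70],[[0,0,0],[0,0,0],50],[[0,0,0],[0,0,0],15],[[0,0,0],[0,0,0],15],[[0,0,0],[0,0,0],15]]' 35
```

```text
clock: 3.68
position: [0.4576, 0.2128, 0.1346]
ee_rot: [0.952, 0.306, -0.002, -0.0]
ft_force: [-1.0, -0.6, -0.7]
grip_width: 0.278
```

```bash
python3 -m jog '[[[0.003,0.002,0.009],[0,0,0],15],[[0.004,0.003,0.009],[0,0,0],15],[[0.004,0.003,0.009],[0,0,0],15],[[0,0,0],[0,0,0],15]]'; python3 -c "
from h import *
p,d=cams.camera('scene');cv2.imwrite('pics/s2.png',cv2.resize(p[180:340,80:290,::-1],None,fx=3,fy=3))"
```

```text
clock: 4.18
position: [0.4697, 0.2216, 0.1637]
ee_rot: [0.952, 0.306, -0.001, -0.001]
ft_force: [-0.2, -0.3, -3.1]
grip_width: 0.28
```

View pics/s2.png

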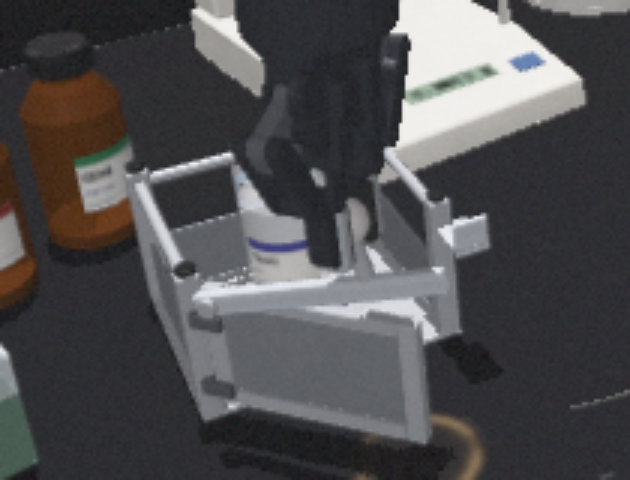

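The bar is up at about 0.28 rad and the ball has risen 29 mm. Next I compute the arc waypoints about the hinge.

```bash
python3 -c "
from h import *
H=np.array([.5698,.2806]);o=sensors.get_obs();p=o['position'];r=p[:2]-H;print(p,np.hypot(*r),np.arctan2(r[1],r[0]))
pr=p[:2]
for k in range(1,12):
    a=.08*k;c,s=np.cos(a),np.sin(a);q=H+np.array([[c,-s],[s,c]])@r;print(round(a,2),q.round(4),(q-pr).round(4));pr=q
"
```

```text
[0.46944859 0.22130405 0.16324566] 0.1165607806539225 -2.607903752430306
0.08 [0.4745 0.2135] [ 0.0051 -0.0078]
0.16 [0.4802 0.2061] [ 0.0057 -0.0074]
0.24 [0.4864 0.1991] [ 0.0062 -0.0069]
0.32 [0.4932 0.1927] [ 0.0068 -0.0064]
0.4 [0.5005 0.1869] [ 0.0073 -0.0058]
0.48 [0.5082 0.1817] [ 0.0077 -0.0052]
0.56 [0.5163 0.1771] [ 0.0081 -0.0046]
0.64 [0.5247 0.1731] [ 0.0084 -0.0039]
0.72 [0.5335 0.1699] [ 0.0087 -0.0033]
0.8 [0.5424 0.1673] [ 0.009  -0.0026]
0.88 [0.5516 0.1655] [ 0.0091 -0.0018]
```

```bash
python3 -m jog '[[[0.005,-0.008,0],[0,0,0.08],15],[[0.006,-0.007,0],[0,0,0.08],15],[[0.006,-0.007,0],[0,0,0.08],15],[[0.007,-0.006,0],[0,0,0.08],15]]'
```

```text
clock: 4.72
position: [0.4931, 0.1919, 0.1621]
ee_rot: [0.889, 0.458, -0.003, 0.0]
ft_force: [0.9, 0.9, -3.3]
grip_width: 0.278
```

```bash
python3 -m jog '[[[0.007,-0.005,0],[0,0,0.08],15],[[0.008,-0.005,0],[0,0,0.08],15],[[0.008,-0.005,0.001],[0,0,0.08],15],[[0,0,0],[0,0,0],15]]'; python3 -c "
from h import *
H=np.array([.5698,.2806]);p=sensors.get_obs()['position'];r=p[:2]-H;print(p,np.hypot(*r),np.arctan2(r[1],r[0]))
p,d=cams.camera('scene');cv2.imwrite('pics/s3.png',cv2.resize(p[180:340,80:290,::-1],None,fx=3,fy=3))"
```

```text
clock: 5.22
position: [0.517, 0.1756, 0.1617]
ee_rot: [0.826, 0.564, -0.002, 0.0]
ft_force: [1.5, 0.1, -2.7]
grip_width: 0.28
[0.51703672 0.17559032 0.16171082] 0.11752019725639776 -2.036410844269768
```

View pics/s3.png

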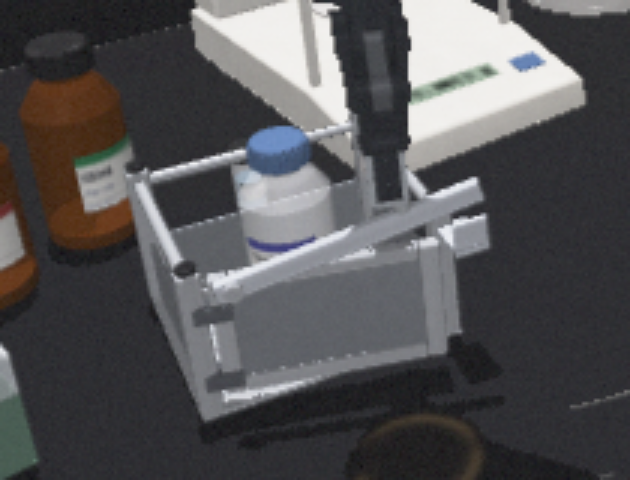

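The bar end rides above the lip, which is at (470,235). I carry on to the stop.

```bash
python3 -m jog '[[[0.008,-0.004,0.001],[0,0,0.08],15],[[0.009,-0.003,0],[0,0,0.08],15],[[0.009,-0.003,0],[0,0,0.08],15],[[0,0,0],[0,0,0],15]]'; python3 -c "
from h import *
H=np.array([.5698,.2806]);p=sensors.get_obs()['position'];r=p[:2]-H;print(p,np.hypot(*r),np.arctan2(r[1],r[0]))
p,d=cams.camera('scene');cv2.imwrite('pics/s4.png',cv2.resize(p[180:340,80:290,::-1],None,fx=3,fy=3))"
```

```text
clock: 5.78
position: [0.5432, 0.1665, 0.1621]
ee_rot: [0.751, 0.661, -0.002, -0.0]
ft_force: [2.7, 1.6, -2.8]
grip_width: 0.275
[0.54321944 0.16654294 0.16209108] 0.11711336199604055 -1.7997558537958227
```

View pics/s4.png

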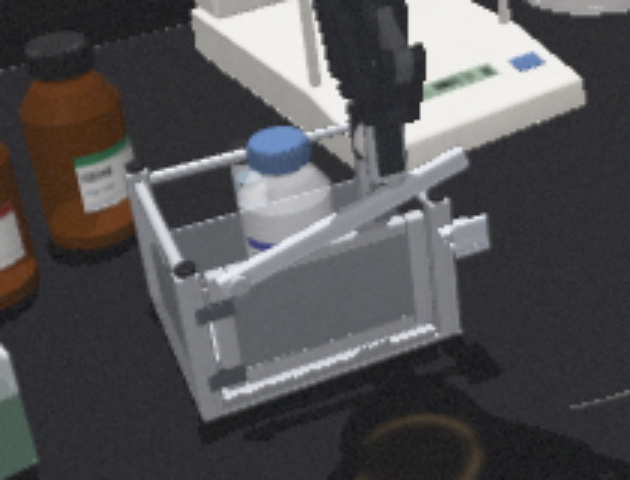

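The gate is almost shut. I nudge it until the stop shows up in the force.

```bash
python3 -m jog '[[[0.003,-0.001,0],[0,0,0.02],15],[[0,0,0],[0,0,0],15]]'
```

```text
clock: 6.08
position: [0.5442, 0.1659, 0.1615]
ee_rot: [0.744, 0.668, -0.003, -0.001]
ft_force: [2.2, 0.3, -3.7]
grip_width: 0.28
```

```bash
python3 -m jog '[[[0.004,0,0],[0,0,0],15],[[0.002,0,0],[0,0,0],15]]'
```

```text
clock: 6.32
position: [0.5444, 0.1652, 0.1597]
ee_rot: [0.743, 0.669, -0.01, -0.003]
ft_force: [-9.7, -2.2, -1.2]
grip_width: 0.278
```

The stop is reached (−10 N in x). Now I lower along the reverse arc, with the bar's free end towards −y.

```bash
python3 -m jog '[[[0,-0.004,-0.008],[0,0,0],15],[[0,-0.004,-0.008],[0,0,0],15],[[-0.001,-0.003,-0.006],[0,0,0],15],[[0,0,0],[0,0,0],15]]'; python3 -c "
from h import *
print(sensors.get_obs()['position'])
p,d=cams.camera('scene');cv2.imwrite('pics/s5.png',cv2.resize(p[180:340,80:290,::-1],None,fx=3,fy=3))"
```

```text
clock: 6.82
position: [0.5426, 0.1527, 0.1376]
ee_rot: [0.743, 0.669, -0.012, -0.002]
ft_force: [-0.5, -0.6, 0.0]
grip_width: 0.276
[0.54261732 0.15266066 0.13763238]
```

View pics/s5.png

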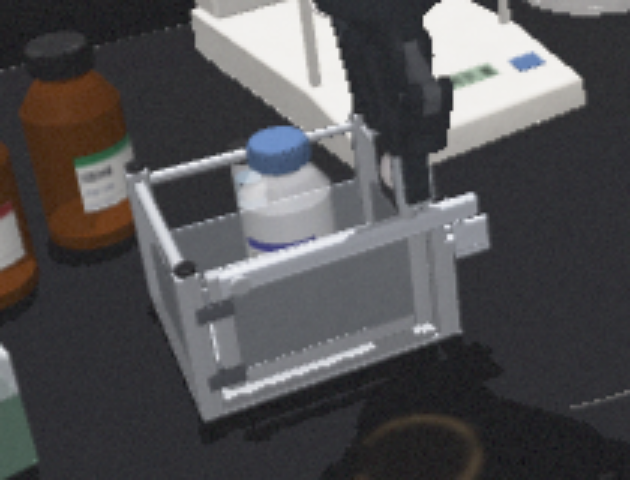

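The bar is behind the lip and about 3 mm from level. I lower the rest, then open to 60 %.

```bash
python3 -m jog '[[[0,-0.001,-0.003],[0,0,0],15],[[0,0,0],[0,0,0],15]]'; python3 -m jog '[[[0,0,0],[0,0,0],40],[[0,0,0],[0,0,0],60],[[0,0,0],[0,0,0],60],[[0,0,0],[0,0,0],60]]'
```

```text
clock: 7.12
position: [0.5427, 0.1517, 0.1353]
ee_rot: [0.743, 0.669, -0.012, -0.002]
ft_force: [-1.2, -1.2, 0.1]
grip_width: 0.28
clock: 7.62
position: [0.5432, 0.1521, 0.1355]
ee_rot: [0.743, 0.669, -0.011, -0.002]
ft_force: [0.4, 0.1, 0.0]
grip_width: 0.599
```

```bash
python3 -m jog '[[[0,0,0.02],[0,0,0],60],[[0,0,0.03],[0,0,0],60],[[0,0,0.04],[0,0,0],60],[[-0.04,-0.03,0.03],[0,0,0],60],[[-0.05,-0.05,0],[0,0,0],60]]'; python3 -m jog '[[[-0.03,-0.05,0],[0,0,0],60],[[0,-0.05,0],[0,0,0],60],[[0,0,0],[0,0,0],60]]'
python3 - <<'E'
from h import *
from scipy.optimize import least_squares
ex=np.array([.9947,-.1028,0]);ey=np.array([.1028,.9947,0]);O=np.array([.6295,.197,0])
g=O-.081*ex-.053*ey+[0,0,.135]
for n in("scene","side"):
    p,d=cams.camera(n);cv2.imwrite(f"pics/{n}9.png",p[:,:,::-1] if n=="side" else cv2.resize(p[180:340,80:290,::-1],None,fx=3,fy=3))
    C=cloud(n,d).reshape(-1,3);s=C[(np.linalg.norm(C-g,axis=1)<.025)&(C[:,2]>.122)]
    x=least_squares(lambda p:np.linalg.norm(s-p,axis=1)-.013,g,loss="soft_l1",f_scale=.002).x
    print(n,len(s),x.round(4),"expected",g.round(4))
    for nm,b in(("other",[.428,-.25,.135]),):
        s=C[(np.linalg.norm(C-b,axis=1)<.03)&(C[:,2]>.122)]
        d0=np.load(n+"0.npz")["d"];C0=cloud(n,d0).reshape(-1,3);s0=C0[(np.linalg.norm(C0-b,axis=1)<.03)&(C0[:,2]>.122)]
        print(" beaker ball now/before",s.mean(0).round(3),s0.mean(0).round(3))
E
```

```text
clock: 8.25
position: [0.4574, 0.0799, 0.2635]
ee_rot: [0.74, 0.672, -0.009, -0.003]
ft_force: [-0.4, -1.4, 0.1]
grip_width: 0.601
clock: 8.62
position: [0.4246, -0.0245, 0.2681]
ee_rot: [0.741, 0.671, -0.009, 0.002]
ft_force: [-0.3, 0.3, -0.2]
grip_width: 0.607
scene 168 [0.5435 0.1517 0.1345] expected [0.5435 0.1526 0.135 ]
 beaker ball now/before [ 0.427 -0.25   0.138] [ 0.427 -0.25   0.138]
side 86 [0.5433 0.1514 0.1333] expected [0.5435 0.1526 0.135 ]
 beaker ball now/before [ 0.429 -0.249  0.137] [ 0.429 -0.249  0.137]
```

View pics/scene9.png

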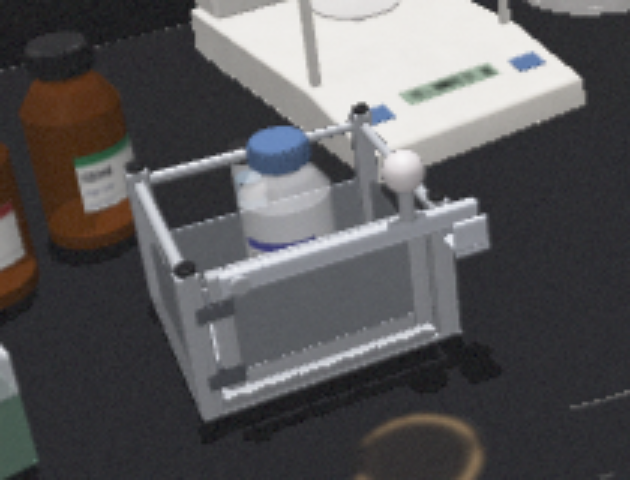

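View pics/side9.png

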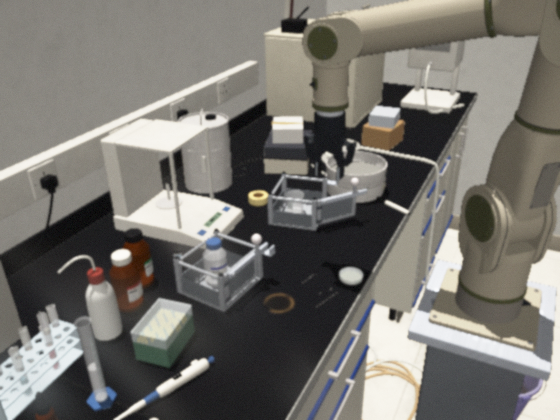

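The bottle pen's gate is shut with its bar level behind the lip; in the scene crop the bar end is at (470,205) and the ball at (404,172). The ball is within 1–2 mm of its shut position, the beaker's ball has not moved, and the arm is clear.

```bash
python3 -c "
from workcell import manip
print(manip.hand_in())"
```

```text
the job is handed in; nothing more can be done
None
```

The bottle pen's gate is shut and latched, and I handed the job in at about 8.7 s of the 38 s allowed; no verdict is reported. I gripped the white ball, lifted the bar about 0.28 rad, swung the gate about the hinge to its stop (about 10 N at contact), lowered the bar behind the lip, released and backed away.

- **Latched ball:** both cameras put it at (0.543, 0.152, 0.134) m. That is within 1–2 mm of the shut, bar-down position of (0.5435, 0.1526, 0.135) m.
- **Beaker pen:** its ball reads the same as at the start, to the millimetre.
- **Arm:** the gripper is clear of everything.

One early wrist-camera reading was about 7–10 mm off because the arm was still settling. I repeated it at rest before gripping. No final check failed or disagreed.

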